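# Slide a forming blank out over the end of the bench ledge

### The job

With your fingertips, push the orange forming blank along the raised ledge towards the blue tray until about a third of its length hangs out over that end of the ledge, so that its edge shows and can be taken later. Only push it: keep it lying flat and about straight along the ledge, not sticking out over the front, and never lift or drop it. Leave the bottles and the bowl alone, and finish clear of everything.

Things in the scene. Friction and masses are not known exactly. Their poses are not given: they have to be found in the camera images.
- ledge: raised grey bench ledge, fixed, 150 mm deep (its x) by 360 mm long (its y), flat top 60 mm above the bench, open at both ends (y = +180 and -180 mm) and along its front (x = -75 mm); along its back edge (x from +65 to +75 mm) runs an aluminium lip 8 mm above the top. Origin on the bench under the ledge's centre; its +x points away from the robot (within 25 degrees), y runs along the ledge, z up.
- blank: orange rigid plastic blank, a thin loose plate 96 mm wide (its x) by 120 mm long (its y) by 6 mm thick, 60 to 120 g, even thickness, lying flat on the ledge, long side along it within 7 degrees, near its middle; origin at the centre of its underside. It slides with ordinary friction (under 2 N) and tips off if more than half of its length overhangs.
- blue_tray: blue shallow open tray fixed to the bench just beyond one end of the ledge, 110 x 100 x 20 mm high; origin at the centre of its underside, 260 mm from the ledge's centre along the ledge's y axis (on its +y or its -y side: this varies).
- grey_tray: grey shallow open tray fixed to the bench just beyond one end of the ledge, 110 x 100 x 20 mm high; origin at the centre of its underside, 260 mm from the ledge's centre along the ledge's y axis (on its +y or its -y side: this varies).
- red_bottle: red dye bottle with white cap, round, 28 mm diameter, 55 mm tall, about 30 g, standing loose on the bench; origin at the centre of its underside. Leave alone.
- green_bottle: green dye bottle with white cap, round, 28 mm diameter, 55 mm tall, about 30 g, standing loose on the bench; origin at the centre of its underside. Leave alone.
- yellow_bottle: yellow dye bottle with white cap, round, 28 mm diameter, 55 mm tall, about 30 g, standing loose on the bench; origin at the centre of its underside. Leave alone.
- bowl: white ceramic bowl, 70 mm diameter, 35 mm tall, 120 g, standing loose on the bench; origin at the centre of its underside. Leave alone.

How it is judged (in metres and radians):
At the end, for the whole second after the job is handed in: The blank rests flat on the ledge, 25 to 53 mm of its length out over the end at the blue tray, within 10 degrees of straight, its centre at most 32 mm in front of the ledge's centre line; bottles and bowl upright, within 20 mm of their starts (((y of blue_tray in the frame of ledge above 0 m and y of blank in the frame of ledge between 0.145 and 0.173 m) or (y of blue_tray in the frame of ledge below 0 m and y of blank in the frame of ledge between -0.173 and -0.145 m)) and x of blank in the frame of ledge above -0.032 m and angle between the y axis of blank and the y axis of ledge, either way round below 0.17 rad and angle between blank's own z axis and vertical below 0.06 rad and z of blank in the frame of ledge between 0.057 and 0.064 m and linear speed of blank below 0.01 m/s and angular speed of blank below 0.1 rad/s and distance of each of red_bottle, green_bottle, yellow_bottle, bowl from where it was at the start of the episode below 0.02 m and angle between each of red_bottle, green_bottle, yellow_bottle, bowl's own z axis and vertical below 0.2 rad); the robot touches nothing.
It fails at once if the orange blank is lifted, or falls, off the ledge (z of blank in the frame of ledge above 0.072 m or z of blank in the frame of ledge below 0.05 m).
It fails at once if the orange blank is tipped by more than 11 degrees (angle between blank's own z axis and vertical above 0.2 rad).
It fails at once if a bottle or the bowl is shoved by 20 mm or more, picked up or tipped (distance of any of red_bottle, green_bottle, yellow_bottle, bowl from where it was at the start of the episode above 0.02 m or angle between any of red_bottle, green_bottle, yellow_bottle, bowl's own z axis and vertical above 0.25 rad).
It also fails if it takes over 38 s, if anything falls off the work surface, if the arm or the gripper's body presses on something with over 40 N, if the wrist force passes 120 N, or if a joint passes its speed limit or range.

### The arm

A 6-joint arm with a two-finger parallel gripper is mounted at the origin on the work surface. World frame = base frame: x ahead of the robot, y to its left, z up, the work surface at z = 0. Lengths are in mm, angles in rad, forces in N, time in s.
With the tool pointing down it reaches from about 350 to 875 mm from the base axis. Payload 4.2 kg.
Tool frame: the origin (TCP) lies at the very end of the fingers, on their centre line; the grasp point (between the pads) lies 19 mm behind it (r.pinch_z is the distance from the TCP to the grasp point, in mm); z points along the fingers, x is the direction in which the jaws open and shut, and the axes are right-handed (so a half turn about z gives the same grasp; the last joint's range is limited). The gripper opens to 87 mm and grips with 3 to 60 N. Pads are 19 mm wide; open, the fingers measure 117 mm over their backs; the gripper's body (75 mm by 190 mm) begins 51 mm behind the grasp point.
Start: joints at [-1.055, 0.385, 0.008, 0, -1.194, -0.259], TCP at [158.759, -604.479, 222.55] pointing down, gripper open.
Joint ranges: [-3.14, 3.14], [-1.21, 2.06], [-1.07, 1.41], [-3.16, 2.05], [-2.99, -0.16], [-3.1, 3.1]. Speed limits (rad/s): [2.79, 2.79, 3.14, 3.14, 3.14, 3.14].

### API

Orientations are given as a unit quaternion [w, x, y, z].
In Python, from cell import r, read_camera gives the robot as it stands.
- The arm moves only by the shell command python3 -m handwheel 'ROWS' [FORCE]. ROWS is JSON, a list of rows, each an object with "hand": the opening, from -1 (shut) to 1 (fully open), so that 0 is half open; "xyz": the shift along the tool's x, y, z in m, a list of three; "turn": the turn about the tool's z in rad. In form: [{"hand": hand, "xyz": [dx, dy, dz], "turn": turn}, ...]. A call has 1 to 12 rows; each row is the pose to reach, as a shift and turn from the pose measured when the call began, along the tool's axes at that moment; what a row does not reach only later rows make up. A row lasts 1/10 s, in which the tool goes at most 50 mm and 8.59 degrees, less where a joint would pass 70% of its speed; a pose out of reach is approached as far as the arm can. A call with a gripper value outside its range is refused whole. The fingers move at their own pace and stop on an object; FORCE is the grip in N (left out, the last holds). Time passes only in rows, so rows that repeat a pose let the fingers close. It gives the time, the measured TCP pose, the force and the opening at its end, in the units of the state.
- r.observe(): the state, without advancing time (a new reading comes with each control period).
- read_camera(name): name is "scene" or "top"; returns a dict with "img" (480x640x3 uint8, red, green, blue), "camera_matrix" (3x3 intrinsics, pixels), "k1" (the pictures are not rectified: a ray, as slopes to the right and down, at radius r is drawn at 1 + k1 r^2 times it, then the intrinsics apply), "R" (3x3) and "t" (3): a world point X has camera coordinates R X + t. Camera axes: x right, y down, z forward; pixel columns grow to the right and rows downward; lengths in mm; the calibration is good to about 2 mm. A picture is of the moment at which its call begins. There is no depth.
- r.job_done(): hands the job in, once; it reports no verdict.
The state is a dict: "t": time; "qpos": joint angles; "dq": joint speeds; "joint_efforts": joint torques, N m; "position": TCP position; "orientation": TCP orientation; "wrist_force": force on the tool from outside, world axes, zero at the start; "ft_torque": the same for the moment, N m; "width": opening from 0.0 (shut) to 1.0 (fully open).
Only numpy, scipy, OpenCV 4.12 (cv2) and the standard library are available. Lean on these libraries where they do the work, as an engineer would, in place of code of your own. Each camera call takes 0.05 s, during which the arm holds its last target.

## Working session

There is one attempt and no reset: what is moved stays moved. The work goes in short steps, Python scripts to look and compute and a shell command to move; the robot and the scene stay as the last step left them, time stands still between calls to the robot, and variables do not carry over. Pictures are saved under pics/ and viewed, and the job is handed in when it is done.

```bash
mkdir -p pics; ls; python3 - <<'E'
from cell import r, read_camera
import cv2
print(r.observe())
for n in("scene","top"):
    c=read_camera(n); cv2.imwrite(f"pics/{n}0.png",c["img"][:,:,::-1]); print(n,c["camera_matrix"],c["k1"],c["R"],c["t"])
E
```

```text
pics
{'t': 0.0, 'qpos': array([-1.05538152e+00,  3.85570797e-01,  6.64710004e-03, -4.98184117e-04,
       -1.19396769e+00, -2.58602390e-01]), 'dq': array([-0.00036657, -0.00117482,  0.00110504, -0.00013703, -0.0004269 ,
        0.00055918]), 'joint_efforts': array([-3.38345180e-04, -3.90666854e+01,  1.87409574e+01,  4.22009289e+00,
        1.11964668e-02, -1.63704613e-04]), 'position': array([ 158.62469961, -603.9319279 ,  221.45943187]), 'orientation': array([-8.75680402e-04,  6.10810165e-01,  7.91776352e-01,  6.19760714e-04]), 'wrist_force': array([ 0.98409726, -0.35304014, -0.21027892]), 'ft_torque': array([0.00019682, 0.01563503, 0.01640776]), 'width': 0.9984441837453567}
scene [[466.82871871   0.         320.98779571]
 [  0.         466.82871871 231.19771853]
 [  0.           0.           1.        ]] -0.061858256891364094 [[-0.11579809  0.99321991  0.01024776]
 [ 0.76381979  0.0956385  -0.63830447]
 [-0.63495679 -0.066087   -0.76971578]] [  38.80253723 -413.5849012  1185.47820224]
top [[587.94465387   0.         336.13292616]
 [  0.         587.94465387 233.82666863]
 [  0.           0.           1.        ]] -0.1976887784420813 [[ 0.00465636 -0.99967369  0.02511643]
 [-0.99009327 -0.00813359 -0.14017548]
 [ 0.14033403 -0.0242149  -0.98980806]] [ 16.85102865 592.16195244 968.64585831]
```

View pics/scene0.png

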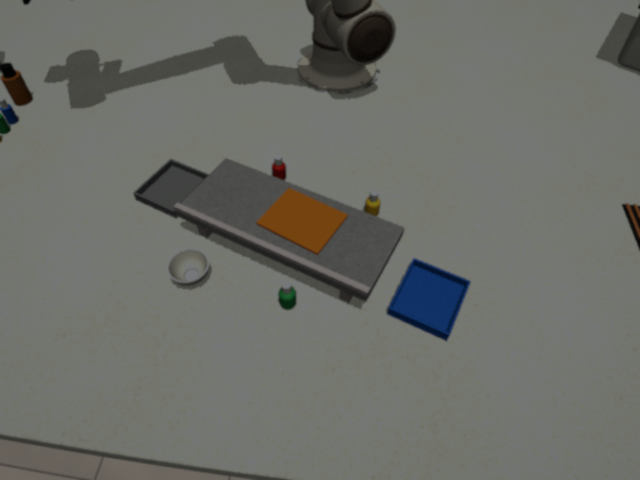

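View pics/top0.png

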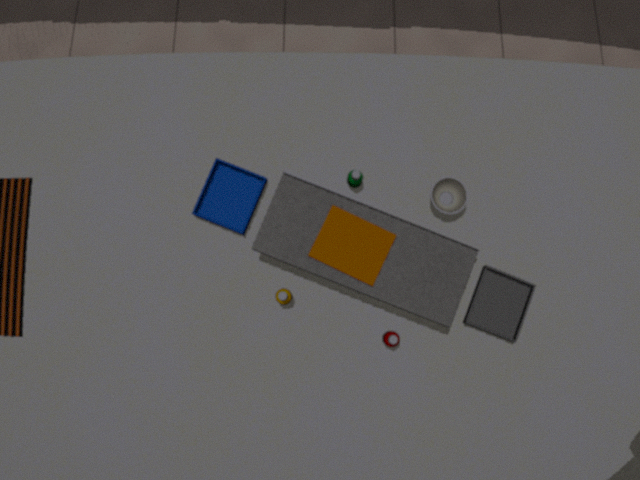

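The top view has left as +y and up as +x. The blue tray (230,198) is at the +y end, the blank is around (352,245), and the ledge top corners are about (285,175), (477,250), (449,327) and (254,248). Next I'll measure these.

```bash
cat > h.py <<'E'
import numpy as np, cv2
from cell import r, read_camera
def ray(c,uv,z):
    K=np.array(c["camera_matrix"]);R=np.array(c["R"]);t=np.array(c["t"])
    uv=np.atleast_2d(np.float64(uv)); 
    s=cv2.undistortPoints(uv[:,None],K,np.array([c["k1"],0,0,0,0.]),)[:,0]
    d=np.c_[s,np.ones(len(s))]@R; o=-R.T@t
    return o+d*((z-o[2])/d[:,2])[:,None]
def masks(c):
    h=cv2.cvtColor(c["img"],cv2.COLOR_RGB2HSV)
    return h
def big(m,roi):
    k=np.zeros_like(m);k[roi[1]:roi[3],roi[0]:roi[2]]=m[roi[1]:roi[3],roi[0]:roi[2]]
    cs,_=cv2.findContours(k,cv2.RETR_EXTERNAL,cv2.CHAIN_APPROX_NONE)
    return max(cs,key=cv2.contourArea)[:,0].astype(float)
def rect(P):
    (c,s,a)=cv2.minAreaRect(P[:,:2].astype(np.float32)); return np.round(c,1),np.round(s,1),cv2.boxPoints((c,s,a)).round(1)
E
python3 - <<'E'
from h import *
for n,roi in(("top",(180,130,560,370)),("scene",(130,130,490,350))):
    c=read_camera(n);h=masks(c)
    o=cv2.inRange(h,(5,150,100),(22,255,255)); b=cv2.inRange(h,(105,120,30),(130,255,255))
    P=ray(c,big(o,roi),66); print(n,"blank",*rect(P))
    print("blue",*rect(ray(c,big(b,roi),20)))
    if n=="top":
        for nm,uv in dict(red=(393,340),yel=(284,297),grn=(356,175)).items(): print(nm,ray(c,uv,55).round(0))
        print("bowl",ray(c,(449,196),35).round())
        print("ledgecorners(FL.. z60)",ray(c,[(285,175),(477,250),(449,327),(254,248)],60).round(1)); print(ray(c,[(285,175),(477,250)],68).round(1))
        print([h[y,x] for x,y in((280,230),(420,280),(500,300),(300,300),(240,260),(350,288),(350,292),(350,298))])
        im=cv2.resize(c["img"][150:350,180:560],None,fx=2.1,fy=2.1,interpolation=cv2.INTER_CUBIC)
        cv2.imwrite("pics/crop.png",cv2.convertScaleAbs(im[:,:,::-1],alpha=1.8))
E
```

```text
top blank [570.4  -5.5] [118.1  93.8] [[502.7 -38.7]
 [587.5 -78.9]
 [638.1  27.7]
 [553.3  68. ]]
blue [661.7 210.4] [101.  109.4] [[592.4 183.4]
 [694.2 143.4]
 [731.1 237.5]
 [629.3 277.4]]
red [[412. -75.  55.]]
yel [[483. 108.  55.]]
grn [[693. -13.  55.]]
bowl [[ 662. -179.   35.]]
ledgecorners(FL.. z60) [[ 690.5  109.2   60. ]
 [ 563.5 -220.    60. ]
 [ 433.1 -169.1   60. ]
 [ 564.2  159.1   60. ]]
[[ 688.5  108.7   68. ]
 [ 562.5 -217.8   68. ]]
[array([40, 10, 78], dtype=uint8), array([30,  3, 73], dtype=uint8), array([15, 15, 66], dtype=uint8), array([  0,   5, 106], dtype=uint8), array([140,   7, 106], dtype=uint8), array([165,   9,  54], dtype=uint8), array([27, 35, 73], dtype=uint8), array([ 24,  12, 104], dtype=uint8)]
scene blank [568.9  -5.2] [118.9  94.7] [[500.9 -39.1]
 [586.7 -79.1]
 [636.9  28.7]
 [551.   68.7]]
blue [666.4 209.8] [ 98.4 117.9] [[593.6 185.4]
 [703.4 142.5]
 [739.3 234.1]
 [629.4 277.1]]
```

View pics/crop.png

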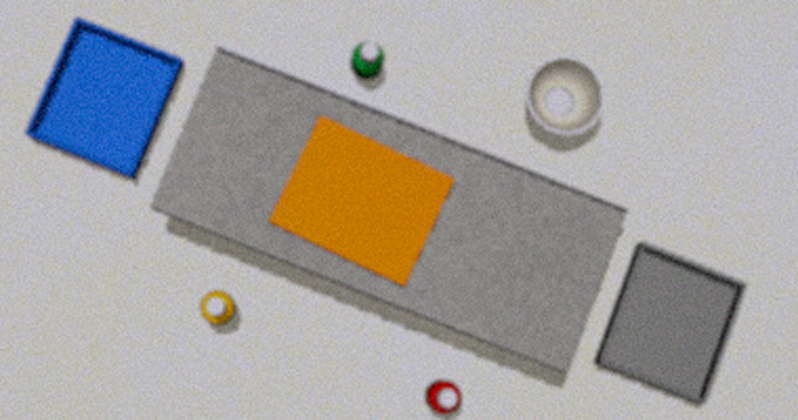

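```bash
python3 - <<'E'
from h import *
c=read_camera("top");h=masks(c)
g=cv2.inRange(h,(0,0,0),(180,255,88)); 
cv2.imwrite("pics/g.png",g)
gt=big(g,(455,255,560,360)); gt=gt[gt[:,0]>455]
G=rect(ray(c,gt,20)); print("grey",*G)
b=cv2.inRange(h,(105,120,30),(130,255,255))
B=rect(ray(c,big(b,(180,130,280,250)),20))
d=B[0]-G[0]; print("blue",B[0],"mid",(B[0]+G[0])/2,"dist",np.hypot(*d),"ang",np.degrees(np.arctan2(d[0],d[1])))
E
```

```text
grey [ 471.7 -269.1] [106.2 116. ] [[ 398.4 -297.6]
 [ 506.5 -339.7]
 [ 545.  -240.7]
 [ 436.9 -198.6]]
blue [661.8 210.3] mid [566.75 -29.4 ] dist 515.7153963185509 ang 21.630174590016356
```

View pics/g.png

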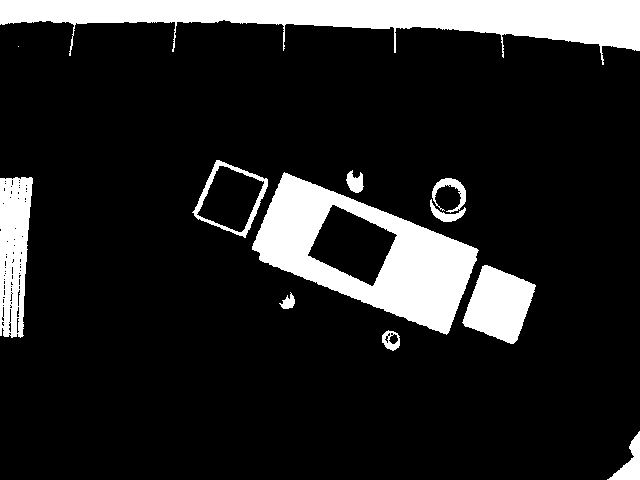

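```bash
python3 -m handwheel '[{"hand":0,"xyz":[0.05,0.06,0],"turn":-0.1},{"hand":0,"xyz":[0.08,0.1,0],"turn":-0.2},{"hand":0,"xyz":[0.11,0.14,0],"turn":-0.3},{"hand":0,"xyz":[0.14,0.18,0],"turn":-0.4},{"hand":0,"xyz":[0.18,0.22,0],"turn":-0.5},{"hand":0,"xyz":[0.21,0.26,0],"turn":-0.6},{"hand":0,"xyz":[0.24,0.3,0],"turn":-0.7},{"hand":0,"xyz":[0.27,0.34,0],"turn":-0.8},{"hand":0,"xyz":[0.3,0.38,0],"turn":-0.9},{"hand":0,"xyz":[0.33,0.42,0],"turn":-0.935},{"hand":0,"xyz":[0.36,0.45,0],"turn":-0.935},{"hand":0,"xyz":[0.386,0.484,0],"turn":-0.935}]' 20
cat > st.py <<'E'
from h import *
C=np.array([566.5,-31.]);a=np.radians(21.5);Y=np.array([np.sin(a),np.cos(a)]);X=np.array([np.cos(a),-np.sin(a)])
from scipy.spatial.transform import Rotation as Ro
def state():
    s=r.observe();p=s["position"];M=Ro.from_quat(s["orientation"],scalar_first=True).as_matrix()
    print("t",round(s["t"],2),"tcp",p.round(1),"ledge xy",((p[:2]-C)@np.c_[X,Y]).round(1),"F",s["wrist_force"].round(1),"w",round(s["width"],2))
    print("tool x in ledge",(M[:2,0]@np.c_[X,Y]).round(3),"tool y in ledge",(M[:2,1]@np.c_[X,Y]).round(3),"z",M[:,2].round(3))
    return p,M
def blank():
    for n,roi in(("top",(180,130,560,370)),("scene",(130,130,490,350))):
        c=read_camera(n);h=masks(c)
        P=ray(c,big(cv2.inRange(h,(5,150,80),(22,255,255)),roi),66)
        L=(P[:,:2]-C)@np.c_[X,Y]; q=rect(L); print(n,"blank ledge centre",q[0],q[1],"corners",q[2].tolist())
def pic(name,n):
    im=read_camera(n)["img"]; x0,y0,x1,y1=(180,130,560,370) if n=="top" else (130,100,510,350)
    cv2.imwrite(name,cv2.convertScaleAbs(cv2.resize(im[y0:y1,x0:x1],None,fx=2.1,fy=2.1)[:,:,::-1],alpha=1.8))
E
python3 -c "
from st import *
state()"
```

```text
t: 1.45
position: [518.0, -121.7, 222.6]
orientation: [-0.0, 0.188, 0.982, 0.0]
wrist_force: [1.4, -0.9, -0.7]
width: 0.499
t 1.45 tcp [ 518.  -121.7  222.6] ledge xy [ -11.9 -102.2] F [ 1.4 -0.9 -0.7] w 0.5
tool x in ledge [-1.     0.003] tool y in ledge [0.003 1.   ] z [-0.     0.001 -1.   ]
```

```bash
python3 -m handwheel '[{"hand":0,"xyz":[-0.005,0.015,0.04],"turn":0},{"hand":0,"xyz":[-0.005,0.015,0.08],"turn":0},{"hand":0,"xyz":[-0.005,0.015,0.12],"turn":0},{"hand":0,"xyz":[-0.005,0.015,0.14],"turn":0},{"hand":0,"xyz":[-0.005,0.015,0.14],"turn":0},{"hand":0,"xyz":[-0.005,0.015,0.14],"turn":0}]'
python3 -c "
from st import *
state();blank();pic('pics/s1.png','scene');pic('pics/t1.png','top')"
```

```text
t: 2.05
position: [528.7, -109.6, 83.1]
orientation: [0.0, 0.188, 0.982, 0.0]
wrist_force: [0.0, 0.1, 0.3]
width: 0.501
t 2.05 tcp [ 528.7 -109.6   83.1] ledge xy [ -6.3 -87. ] F [0.  0.1 0.3] w 0.5
tool x in ledge [-1.     0.003] tool y in ledge [0.003 1.   ] z [ 0.     0.001 -1.   ]
top blank ledge centre [29.3 60.9] [43.2 29. ] corners [[13.399999618530273, 40.29999923706055], [42.400001525878906, 38.400001525878906], [45.20000076293945, 81.5], [16.200000762939453, 83.4000015258789]]
scene blank ledge centre [-6.3 25.4] [119.9  96.3] corners [[-57.900001525878906, -31.600000381469727], [38.099998474121094, -37.29999923706055], [45.29999923706055, 82.4000015258789], [-50.79999923706055, 88.0999984741211]]
```

View pics/s1.png

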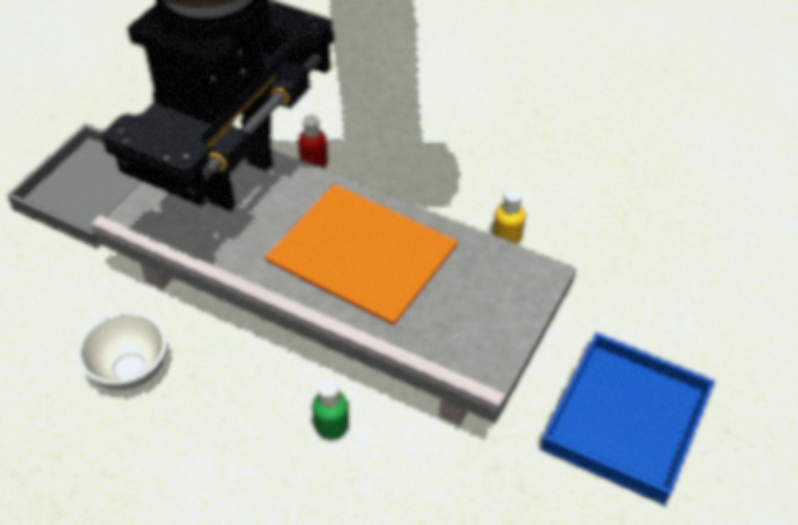

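View pics/t1.png

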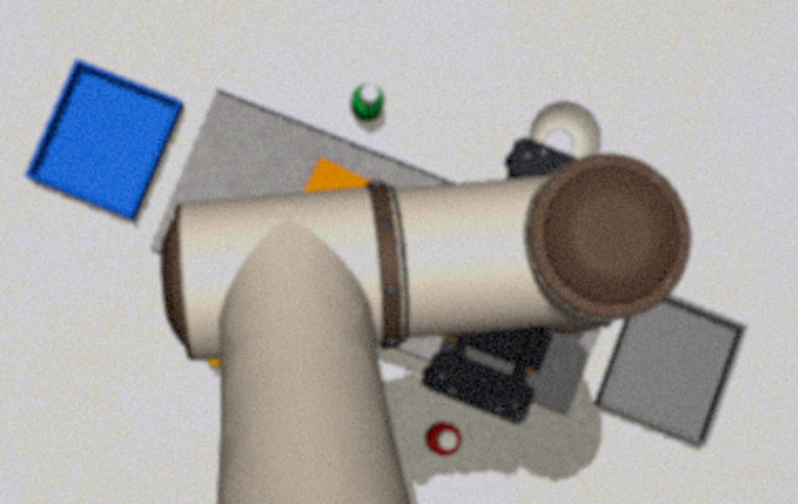

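The scene view shows the gripper over the ledge behind the blank, with its path clear. The blank's centre is at ledge (-6, 25), which fits the sizes given. Next I lower the fingertips to about 62.5 mm.

```bash
python3 -m handwheel '[{"hand":0,"xyz":[0,0,0.01],"turn":0},{"hand":0,"xyz":[0,0,0.016],"turn":0},{"hand":0,"xyz":[0,0,0.0205],"turn":0},{"hand":0,"xyz":[0,0,0.0205],"turn":0},{"hand":0,"xyz":[0,0,0.0205],"turn":0}]'
```

```text
t: 2.75
position: [529.3, -109.5, 63.6]
orientation: [0.001, 0.188, 0.982, 0.001]
wrist_force: [0.7, -0.2, 0.3]
width: 0.499
```

```bash
python3 -m handwheel '[{"hand":0,"xyz":[0,0.01,0.0005],"turn":0},{"hand":0,"xyz":[0,0.02,0.0005],"turn":0},{"hand":0,"xyz":[0,0.03,0.0005],"turn":0},{"hand":0,"xyz":[0,0.036,0.0005],"turn":0},{"hand":0,"xyz":[0,0.041,0.0005],"turn":0},{"hand":0,"xyz":[0,0.046,0.0005],"turn":0},{"hand":0,"xyz":[0,0.051,0.0005],"turn":0},{"hand":0,"xyz":[0,0.056,0.0005],"turn":0},{"hand":0,"xyz":[0,0.06,0.0005],"turn":0},{"hand":0,"xyz":[0,0.06,0.0005],"turn":0}]'
python3 -c "
from st import *
state();blank();pic('pics/s2.png','scene')"
```

```text
t: 3.75
position: [551.7, -53.3, 63.2]
orientation: [0.002, 0.188, 0.982, 0.001]
wrist_force: [-0.5, 0.0, 0.3]
width: 0.5
t 3.75 tcp [551.7 -53.3  63.2] ledge xy [ -5.6 -26.2] F [-0.5  0.   0.3] w 0.5
tool x in ledge [-1.     0.003] tool y in ledge [0.003 1.   ] z [ 0.003  0.001 -1.   ]
top blank ledge centre [33.8 96.2] [12.  21.9] corners [[24.100000381469727, 104.0999984741211], [32.29999923706055, 83.80000305175781], [43.5, 88.30000305175781], [35.29999923706055, 108.5999984741211]]
scene blank ledge centre [-10.3  45.4] [119.9  97.4] corners [[-59.0, -14.399999618530273], [38.29999923706055, -14.600000381469727], [38.5, 105.30000305175781], [-58.79999923706055, 105.4000015258789]]
```

View pics/s2.png

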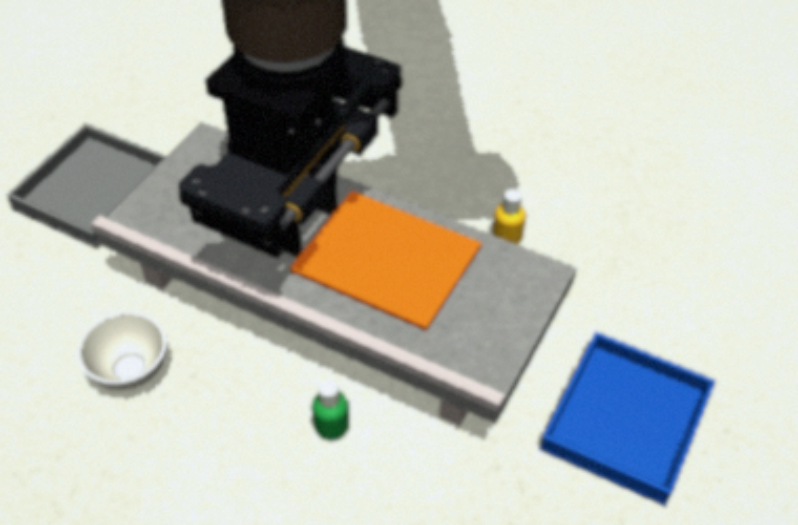

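The blank is now straight, with its rear edge at y=-14.5 and both fingers on it, and its centre at x=-10. I'll push it further.

```bash
python3 -m handwheel '[{"hand":0,"xyz":[0,0.005,0],"turn":0},{"hand":0,"xyz":[0,0.012,0],"turn":0},{"hand":0,"xyz":[0,0.02,0],"turn":0},{"hand":0,"xyz":[0,0.028,0],"turn":0},{"hand":0,"xyz":[0,0.036,0],"turn":0},{"hand":0,"xyz":[0,0.044,0],"turn":0},{"hand":0,"xyz":[0,0.052,0],"turn":0},{"hand":0,"xyz":[0,0.06,0],"turn":0},{"hand":0,"xyz":[0,0.066,0],"turn":0},{"hand":0,"xyz":[0,0.072,0],"turn":0},{"hand":0,"xyz":[0,0.075,0],"turn":0},{"hand":0,"xyz":[0,0.075,0],"turn":0}]'
python3 -c "
from st import *
state();blank()"
```

```text
t: 5.1
position: [579.4, 16.3, 63.3]
orientation: [0.002, 0.188, 0.982, 0.001]
wrist_force: [0.5, -1.4, 0.6]
width: 0.5
t 5.1 tcp [579.4  16.3  63.3] ledge xy [-5.3 48.8] F [ 0.5 -1.4  0.6] w 0.5
tool x in ledge [-1.     0.003] tool y in ledge [0.003 1.   ] z [ 0.003  0.001 -1.   ]
top blank ledge centre [-127.7   99.3] [22.7 19.1] corners [[-140.0, 107.5], [-137.89999389648438, 88.5], [-115.30000305175781, 91.0], [-117.4000015258789, 110.0]]
scene blank ledge centre [ -9.5 120.8] [121.   96.9] corners [[-58.29999923706055, 60.599998474121094], [38.599998474121094, 59.900001525878906], [39.400001525878906, 180.89999389648438], [-57.5, 181.60000610351562]]
```

```bash
python3 -m handwheel '[{"hand":0,"xyz":[0,0.004,0],"turn":0},{"hand":0,"xyz":[0,0.01,0],"turn":0},{"hand":0,"xyz":[0,0.016,0],"turn":0},{"hand":0,"xyz":[0,0.022,0],"turn":0},{"hand":0,"xyz":[0,0.028,0],"turn":0},{"hand":0,"xyz":[0,0.032,0],"turn":0},{"hand":0,"xyz":[0,0.034,0],"turn":0},{"hand":0,"xyz":[0,0.034,0],"turn":0}]'
python3 -c "
from st import *
state();blank();pic('pics/s3.png','scene')"
```

```text
t: 6.0
position: [591.9, 47.9, 63.4]
orientation: [0.002, 0.188, 0.982, 0.001]
wrist_force: [0.4, -1.0, -0.1]
width: 0.504
t 6.0 tcp [591.9  47.9  63.4] ledge xy [-5.3 82.7] F [ 0.4 -1.  -0.1] w 0.5
tool x in ledge [-1.     0.003] tool y in ledge [0.003 1.   ] z [ 0.003  0.001 -1.   ]
top blank ledge centre [-129.4   98.5] [17.  21.1] corners [[-142.8000030517578, 100.5], [-128.60000610351562, 84.9000015258789], [-116.0, 96.5], [-130.3000030517578, 112.0]]
scene blank ledge centre [ -9.3 154.3] [119.6  97.1] corners [[-58.20000076293945, 94.80000305175781], [38.900001525878906, 94.19999694824219], [39.599998474121094, 213.6999969482422], [-57.400001525878906, 214.39999389648438]]
```

View pics/s3.png

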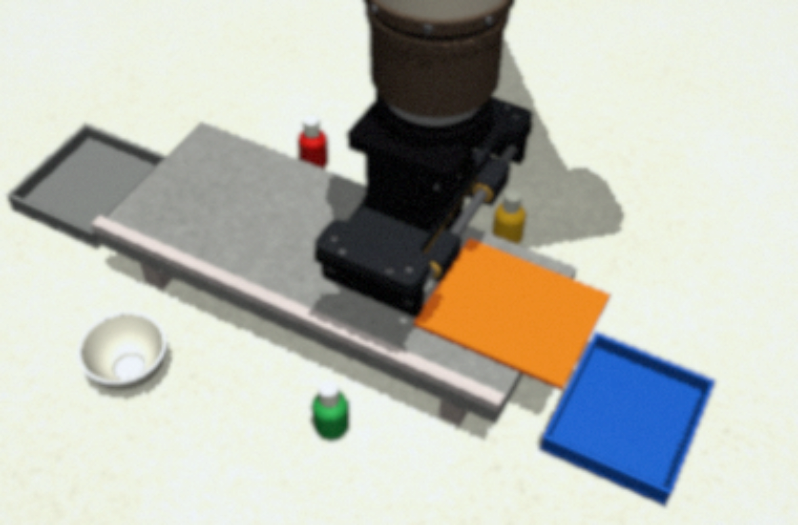

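```bash
python3 -c "
from st import *
c=read_camera('scene')
print(((ray(c,[(403.8,228.6)],60)[:,:2]-C)@np.c_[X,Y]).round(1), ((ray(c,[(369.5,291.4)],68)[:,:2]-C)@np.c_[X,Y]).round(1), ((ray(c,[(174.8,205)],68)[:,:2]-C)@np.c_[X,Y]).round(1),((ray(c,[(226.7,159)],60)[:,:2]-C)@np.c_[X,Y]).round(1))
"
```

```text
[[-72.4 181. ]] [[ 70.8 182.9]] [[  71.9 -178.4]] [[ -72.5 -175.2]]
```

In the scene camera the ledge ends measure +182 and -177, so the overhang is now about 32 mm. I'll add about 6 mm, then back off and rise.

```bash
python3 -m handwheel '[{"hand":0,"xyz":[0,0.002,0],"turn":0},{"hand":0,"xyz":[0,0.004,0],"turn":0},{"hand":0,"xyz":[0,0.006,0],"turn":0},{"hand":0,"xyz":[0,0.006,0],"turn":0},{"hand":0,"xyz":[0,-0.01,0],"turn":0},{"hand":0,"xyz":[0,-0.03,0],"turn":0},{"hand":0,"xyz":[0,-0.045,0],"turn":0},{"hand":0,"xyz":[0,-0.045,-0.04],"turn":0},{"hand":0,"xyz":[0,-0.045,-0.08],"turn":0},{"hand":0,"xyz":[0,-0.045,-0.12],"turn":0},{"hand":0,"xyz":[0,-0.045,-0.16],"turn":0}]'
python3 -m handwheel '[{"hand":0,"xyz":[0,-0.04,0],"turn":0},{"hand":0,"xyz":[0,-0.08,0],"turn":0},{"hand":0,"xyz":[0,-0.12,0],"turn":0},{"hand":0,"xyz":[0,-0.16,0],"turn":0},{"hand":0,"xyz":[0,-0.2,0],"turn":0},{"hand":0,"xyz":[0,-0.24,0],"turn":0},{"hand":0,"xyz":[0,-0.27,0],"turn":0},{"hand":0,"xyz":[0,-0.27,0],"turn":0},{"hand":0,"xyz":[0,-0.27,0],"turn":0}]'
python3 -c "
from st import *
state();blank();pic('pics/s4.png','scene');pic('pics/t4.png','top')"
```

```text
t: 7.3
position: [573.6, 3.8, 225.0]
orientation: [0.001, 0.189, 0.982, 0.001]
wrist_force: [1.2, 1.5, -0.1]
width: 0.499
t: 8.2
position: [472.1, -248.0, 224.3]
orientation: [0.001, 0.19, 0.982, 0.001]
wrist_force: [0.2, 0.2, -0.1]
width: 0.501
t 8.2 tcp [ 472.1 -248.   224.3] ledge xy [  -8.3 -236.5] F [ 0.2  0.2 -0.1] w 0.5
tool x in ledge [-1.     0.008] tool y in ledge [0.008 1.   ] z [ 0.003  0.002 -1.   ]
top blank ledge centre [ -8.8 159.1] [119.   95.7] corners [[-57.099998474121094, 100.0], [38.599998474121094, 99.30000305175781], [39.5, 218.3000030517578], [-56.20000076293945, 219.0]]
scene blank ledge centre [ -9.1 160. ] [119.5  96.2] corners [[-57.599998474121094, 100.5], [38.70000076293945, 100.0], [39.29999923706055, 219.5], [-57.0, 220.0]]
```

View pics/s4.png

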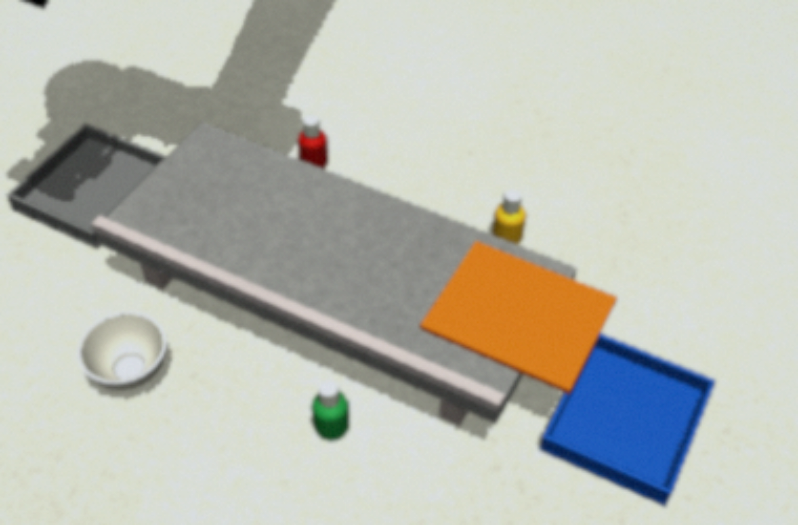

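View pics/t4.png

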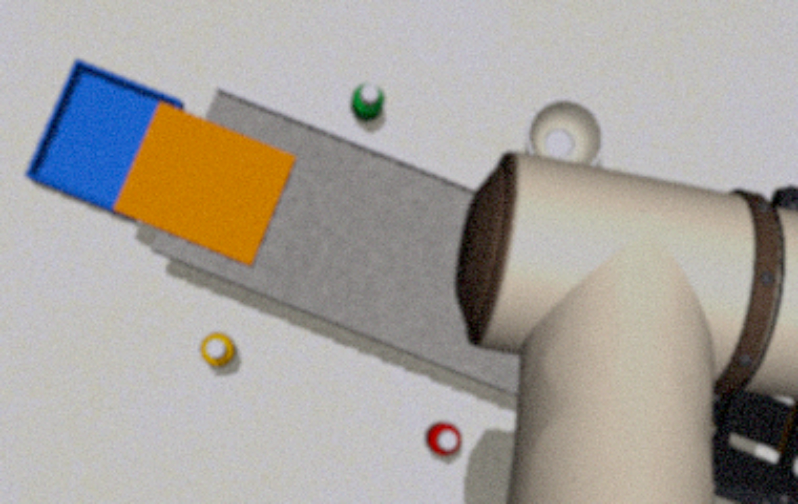

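Both views put the blank's centre at y≈159–160 mm and x≈-9 mm, straight, with about 38–41 mm of overhang. The bottles and bowl are where they were, and the arm is clear.

```bash
python3 -c "
from cell import r
print(r.job_done())"
```

```text
the job is handed in; nothing more can be done
None
```

I pushed the blank along the ledge with two half-open fingertips on its trailing edge, backed off, rose clear and handed the job in at about 8.3 s.

**Blank position:** the top and scene cameras put its centre at ledge y = 159 and 160 mm (the window is 145 to 173) and x = -9 mm. It lies within 1° of straight, flat, with about 38–41 mm hanging out towards the blue tray.

**Disagreement:** the two cameras differed by a few millimetres on where the ledge ends. The top view gave ±176 mm and the scene view +182/-177 mm, against the true ±180 mm. Both are well inside the tolerance.

**Everything else:** by eye, the bottles and the bowl had not moved in the last pictures. The wrist force readings stayed under 2 N. The gripper was up at z ≈ 224 mm, clear of everything. The hand-in reports no verdict.

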